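# Release the hold key left latched on the gauge readout

## Robot

A 7-joint arm with a two-finger parallel gripper is mounted at the origin on the work surface. World frame = base frame: x ahead of the robot, y to its left, z up, the work surface at z = 0. Lengths are in m, angles in rad, forces in N, time in s.
With the tool pointing down it reaches from about 0.35 to 0.9 m from the base axis. Payload 8.1 kg.
Tool frame: the origin (TCP) lies at the centre of the arm's flange, where the gripper is bolted on; the fingertips stand 178 mm ahead of it and the grasp point (between the pads) lies 159 mm ahead of it; z points along the fingers, y is the line along which they close (so a half turn about z gives the same grasp; the last joint's range is limited). The gripper opens to 92 mm and grips with 3 to 60 N. Pads are 19 mm wide; open, the fingers measure 130 mm over their backs; the gripper's body (75 mm by 190 mm) begins 47 mm behind the grasp point.
Start: joints at [-1.22, 0.434, 0.025, 1.573, -0.012, 1.134, -0.075], TCP at [0.274, 0.562, 0.405] pointing down, gripper open.
Joint ranges: [-2.62, 2.62], [-0.44, 2.09], [-1.27, 1.32], [0.08, 2.57], [-1.32, 4.46], [0.12, 2], [-2.74, 2.74]. Speed limits (rad/s): [2.22, 2.22, 3.01, 3.01, 3.14, 3.14, 3.14].

## Interface

Orientations are given as a rotation vector (axis times angle).
In Python, from cell import arm gives the robot as it stands. The module is installed in compiled form; this text tells all that it offers.
- The arm moves only by the shell command python3 -m inch 'ROWS' [FORCE]. ROWS is text: rows parted by semicolons, each of 5 numbers parted by spaces: the shift along the tool's x, y, z in m, then the turn about the tool's z in rad, then the finger opening in m, from 0 to 0.0918. In form: x y z roll fingers; .... A call has 1 to 5 rows; each row is the pose to reach, as a shift and turn from the pose commanded when the call began, along the tool's axes at that moment; what a row does not reach only later rows make up. A row lasts 1/10 s, in which the tool goes at most 50 mm and 8.59 degrees, less where a joint would pass 70% of its speed; a pose out of reach is approached as far as the arm can. A call with a gripper value outside its range is refused whole. The fingers move at their own pace and stop on an object; FORCE is the grip in N (left out, the last holds). Time passes only in rows, so rows that repeat a pose let the fingers close. It gives the time, the measured TCP pose, the force, the opening and the grip force at its end, in the units of the state.
- arm.observe(): the state, without advancing time (a new reading comes with each control period).
- arm.get_image(name): name is "scene" or "top" or "wrist"; returns the picture (384x512x3 uint8, red, green, blue); there is no depth.
- arm.get_calibration(name): a dict with "intrinsics" (3x3 intrinsics, pixels), "pose" (4x4, takes a point from camera to world coordinates). Camera axes: x right, y up, looking along -z (the intrinsics and any distortion apply to the point x, -y, -z); pixel columns grow to the right and rows downward; lengths in m; the calibration is good to about 2 mm. The wrist camera is an equidistant fisheye: a pixel r from the principal point sees the ray r / f radians off the axis. A picture is of the moment at which its call begins: read the wrist's pose just before it. get_calibration takes no time and is no camera call; for the wrist camera it gives the pose at the moment of the call.
- arm.sign_off(): hands the job in; it is judged then, once.
Trained networks look in the newest picture that a camera, given by its name, has taken for a name from the list of things; names that differ only in an ending like _2 or _b are one class to them, and where a whole thing is asked for, a point or a joint stands for the part that bears it (a point fixed in the world has none). Each returns a list of dicts, best first, with "conf" (0 to 1); they miss things now and then, are a little off and sometimes report something else, mostly with a low value. They report only what shows in the picture. A call takes as long as a camera call.
- arm.look_for(camera, query): "point" ([row, column] in pixels, amid what is visible of it).
- arm.silhouettes(camera, query): "region" (384x512 bool, what is visible of it) and "point" ([row, column] in pixels, amid what is visible of it).
- arm.place_of(camera, query): "point" ([row, column] in pixels: a listed point, or the origin of a listed thing).
The state is a dict: "clock": time; "joints": joint angles; "dq": joint speeds; "joint_efforts": joint torques, N m; "position": TCP position; "ee_rot": TCP orientation; "force": force on the tool from outside, world axes, zero at the start; "ft_torque": the same for the moment, N m; "width": opening from 0.0 (shut) to 1.0 (fully open); "gripper_force": force on a finger pad.
Only numpy, scipy, OpenCV 4.12 (cv2) and the standard library are available. Lean on these libraries where they do the work, as an engineer would, in place of code of your own. Each camera call takes 0.05 s, during which the arm holds its last target. There are 200 camera calls.

## Task

One of the four identical hold keys on the gauge readout was left latched down. With the fingertips, tap each of the keys in turn from the robot's left to its right, lightly enough that no key is pressed in, to feel which one is already down; then press that one fully in and let it go so that it springs up and all four stand level. Do not press any of the others in, and leave the concrete bars and the marker lying where they are.

Things in the scene. Friction and masses are not known exactly. Their poses are not given: they have to be found in the camera images.
- console: grey readout console, fixed, yaw within 0.35 rad of 0; origin on the table under the middle of the key row; x towards the raised rear strip, y along the row to the robot's left, z up. Deck 58 mm above the table, x -55 to +115 mm, y -135 to +135 mm. The rear strip (x 59 to 114 mm) is 84 mm high, its two small knobs 92 mm. Keys 55 mm apart, 21 mm gaps
- key_row (a point): point midway along the key row, level with the tops of keys that are up (76 mm above the table). Springs: a free key yields from about 1 N, 3 N at 5 mm, 5 N at its full 10 mm. The latched one (any of the four) stands 5 mm low and gives way only above 3 N; pushed beyond 8 mm below the up position its catch lets go and it rises with the finger. A free key counts as pressed in at 8 mm
- key_1: the first (leftmost) of four identical square grey keys, counted from the robot's left. Cap 34 x 34 mm; origin at the centre of the cap's top face, in the console frame x = 0, y = +82.5 mm, z = 76 mm when up (18 mm above the deck), 71 mm when latched, 66 mm at the end of travel
- key_2: the second of four identical square grey keys, counted from the robot's left. Cap 34 x 34 mm; origin at the centre of the cap's top face, in the console frame x = 0, y = +27.5 mm, z = 76 mm when up (18 mm above the deck), 71 mm when latched, 66 mm at the end of travel
- key_3: the third of four identical square grey keys, counted from the robot's left. Cap 34 x 34 mm; origin at the centre of the cap's top face, in the console frame x = 0, y = -27.5 mm, z = 76 mm when up (18 mm above the deck), 71 mm when latched, 66 mm at the end of travel
- key_4: the fourth (rightmost) of four identical square grey keys, counted from the robot's left. Cap 34 x 34 mm; origin at the centre of the cap's top face, in the console frame x = 0, y = -82.5 mm, z = 76 mm when up (18 mm above the deck), 71 mm when latched, 66 mm at the end of travel
- bar_left: loose concrete test bar, 160 x 40 x 40 mm (long along its own x) with a steel stud in each end, lying on the table left of the console; origin under its centre
- bar_right: the same kind of concrete bar, lying right of the console
- marker: loose black and grey marker pen, 135 mm long (along its own y), 17 mm thick, lying on the table beyond the console; origin under its middle

How it is judged:
By the outcome, as a careful person would: the job done as asked, in the order asked, and still so for the second after the job is handed in, with the robot touching nothing.
It also fails if it takes over 51 s, if anything falls off the work surface, if the arm or the gripper's body presses on something with over 40 N, if the wrist force passes 120 N, or if a joint passes its speed limit or range.

## Working session

There is one attempt and no reset: what is moved stays moved. The work goes in short steps, Python scripts to look and compute and a shell command to move; the robot and the scene stay as the last step left them, time stands still between calls to the robot, and variables do not carry over. Pictures are saved under pics/ and viewed, at most 10 in all, crops included, and the job is handed in when it is done.

```bash
mkdir -p pics
cat > h.py <<'E'
import numpy as np, cv2
from cell import arm
from scipy.spatial.transform import Rotation as R
def ray(cam,pt):
    c=arm.get_calibration(cam);K=np.array(c["intrinsics"]);T=np.array(c["pose"])
    u=(pt[1]-K[0,2])/K[0,0];v=(pt[0]-K[1,2])/K[1,1]
    if cam=="wrist":
        r=np.hypot(u,v)+1e-12;d=np.array([np.sin(r)*u/r,-np.sin(r)*v/r,-np.cos(r)])
    else: d=np.array([u,-v,-1.])
    return T[:3,3],T[:3,:3]@d
def at_z(cam,pt,z):
    o,d=ray(cam,pt);return o+d*(z-o[2])/d[2]
def save(cam,n):
    im=arm.get_image(cam);cv2.imwrite(f"pics/{n}.png",im[:,:,::-1]);return im
E
python3 - <<'E'
from h import *
s=arm.observe();print(s)
print(arm.get_calibration("top").keys())
save("top","t1");save("scene","s1")
for cam in("top","scene"):
  for q,z in(("key_row",.076),("key_1",.076),("console",0)):
    for r in arm.place_of(cam,q):print(cam,q,np.round(r["point"],1),round(r["conf"],2),np.round(at_z(cam,r["point"],z),4))
E
```

```text
{'clock': 0.0, 'joints': array([-1.21962169,  0.43521505,  0.02496236,  1.5740989 , -0.01158244,
        1.13402113, -0.0751301 ]), 'dq': array([-0.00025003, -0.00088621, -0.00064835,  0.00012534, -0.00053321,
        0.00038361,  0.00281131]), 'joint_efforts': array([-7.27320344e-05, -6.67861462e+01,  9.84961577e-01, -3.14460683e+01,
       -6.06267666e-02,  4.28814988e-02,  1.27233634e-04]), 'position': array([0.2738982 , 0.56152134, 0.40394887]), 'ee_rot': array([-7.06768086e-01, -3.06084695e+00,  2.48869919e-03]), 'force': array([ 0.29979394,  0.21691024, -0.30357887]), 'ft_torque': array([-0.02112299,  0.02083845,  0.011753  ]), 'gripper_force': 0.0, 'width': 0.9995048417276472}
dict_keys(['intrinsics', 'pose'])
top key_row [208.9 320.5] 0.74 [ 0.5315 -0.1133  0.076 ]
top key_1 [216.6 352.9] 0.78 [ 0.5114 -0.1912  0.076 ]
top key_1 [197.5 286.3] 0.69 [ 0.5606 -0.0313  0.076 ]
top key_1 [212.8 332.3] 0.55 [ 0.5215 -0.1416  0.076 ]
top console [208.4 313.2] 0.93 [ 0.5329 -0.1067  0.    ]
scene key_row [148.2 215.9] 0.61 [ 0.5202 -0.1108  0.076 ]
scene key_row [150.5 152.5] 0.48 [ 0.6015 -0.2439  0.076 ]
scene key_1 [165.4 234.8] 0.79 [ 0.565  -0.0284  0.076 ]
scene key_1 [140.5 193.9] 0.53 [ 0.5139 -0.1827  0.076 ]
scene key_1 [150.4 219.5] 0.51 [ 0.525 -0.097  0.076]
scene key_1 [146.6 203.8] 0.46 [ 0.5276 -0.1421  0.076 ]
scene key_1 [224.9 283.1] 0.18 [0.6966 0.1583 0.076 ]
scene console [176.1 213.9] 0.72 [ 0.5345 -0.1145  0.    ]
```

```bash
python3 -c "
import cv2,numpy as np
cv2.imwrite('pics/a.png',cv2.resize(np.vstack([cv2.imread('pics/t1.png'),cv2.imread('pics/s1.png')]),(450,600)) )"
```

```text
(no output)
```

View pics/t1.png

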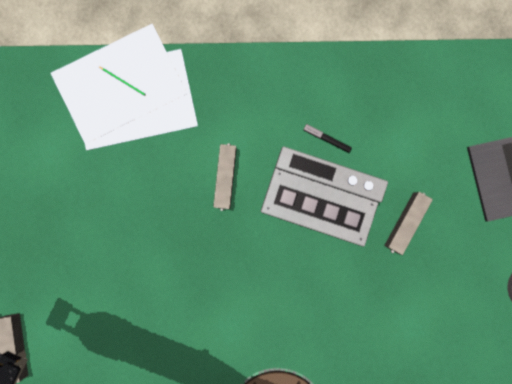

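View pics/s1.png

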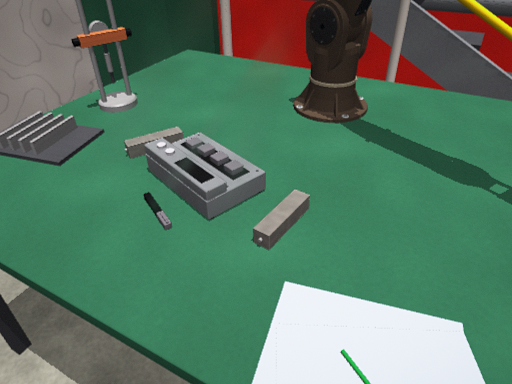

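Top view: the console is tilted about -0.3 rad, keys at about (row, col) (197,288), (204,309), (211,331), (218,353). The bars are on both sides and the marker is behind it. The scene view agrees. Next I'll measure the key centres.

Run:
```python
from h import *
im=cv2.imread("pics/t1.png").astype(int)
roi=im[180:235,262:385]
g=roi.sum(2)/3
big=cv2.resize(im[170:245,255:390].astype('uint8'),None,fx=5,fy=5,interpolation=cv2.INTER_CUBIC);cv2.imwrite("pics/t1c.png",big)
# local blobs: refine key centres by brightness-weighted centroid within 9px window
P=[]
for r,c in((197,288),(204,309),(211,331),(218,353)):
    for _ in range(5):
        rr,cc=np.mgrid[int(round(r))-8:int(round(r))+9,int(round(c))-8:int(round(c))+9]
        w=np.where(np.hypot(rr-r,cc-c)<10,im[rr,cc].mean(-1)-70,0).clip(0)
        w=w*(np.hypot(rr-r,cc-c)<9)
        r,c=(w*rr).sum()/w.sum(),(w*cc).sum()/w.sum()
    p=at_z("top",(r,c),.075);P.append(p);print(round(r,1),round(c,1),p.round(4))
P=np.array(P);d=P[0]-P[3];print("mid",P.mean(0),"len",np.linalg.norm(d),"yaw",np.arctan2(-d[0],d[1]))
s=arm.observe();M=R.from_rotvec(s["ee_rot"]).as_matrix();print(M.round(3))
```

```text
196.9 287.5 [ 0.562  -0.0343  0.075 ]
204.1 309.1 [ 0.5436 -0.0861  0.075 ]
211.3 330.6 [ 0.5252 -0.1379  0.075 ]
218.5 351.7 [ 0.5069 -0.1884  0.075 ]
mid [ 0.53445018 -0.1116744   0.075     ] len 0.1637527436686646 yaw -0.3435271467945464
[[-0.899  0.438 -0.   ]
 [ 0.438  0.899 -0.   ]
 [ 0.    -0.    -1.   ]]
```

View pics/t1c.png

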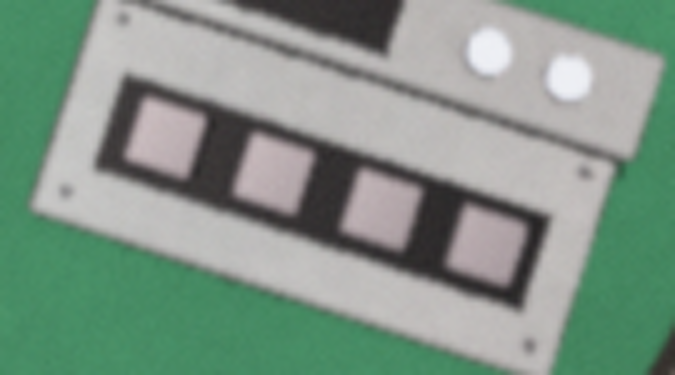

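```bash
A='-.0346 -.0273 0 0 0;-.0692 -.0546 0 0 0;-.1038 -.0819 0 0 0;-.1384 -.1092 0 0 0;-.173 -.1365 0 0 0' 
python3 -m inch '-.0346 -.0273 0 0 0;-.0692 -.0546 0 0 0;-.1038 -.0819 0 0 0;-.1384 -.1092 0 0 0;-.173 -.1365 0 0 0'
python3 -m inch '-.0346 -.0273 0 0 0;-.0692 -.0546 0 0 0;-.1038 -.0819 0 0 0;-.1384 -.1092 0 0 0;-.173 -.1365 0 0 0'
python3 -m inch '-.0346 -.0273 0 0 0;-.0692 -.0546 0 0 0;-.1038 -.0819 0 0 0;-.1384 -.1092 0 0 0;-.173 -.1365 0 0 0'
python3 -m inch '0 0 0 .145 0;0 0 0 .29 0;0 0 0 .435 0;0 0 0 .58 0;0 0 0 .726 0'
python3 -m inch '0 0 0 .145 0;0 0 0 .29 0;0 0 0 .435 0;0 0 0 .58 0;0 0 0 .726 0'
python3 -m inch '0 0 0 0 0;0 0 0 0 0'
python3 - <<'E'
from h import *
s=arm.observe();M=R.from_rotvec(s["ee_rot"]).as_matrix();print(s["clock"],s["joints"].round(3),s["position"],M.round(3),s["force"],s["width"])
save("wrist","w1")
for r in arm.place_of("wrist","key_1")+arm.place_of("wrist","key_row"):print(np.round(r["point"],1),round(r["conf"],2),np.round(at_z("wrist",r["point"],.076),4))
E
```

```text
clock: 0.9
position: [0.3702, 0.3615, 0.4049]
ee_rot: [0.707, 3.061, 0.001]
force: [1.4, -0.3, 1.1]
width: 0.614
gripper_force: 0.0
clock: 1.4
position: [0.4657, 0.163, 0.405]
ee_rot: [0.707, 3.061, 0.001]
force: [0.3, 0.6, 0.3]
width: 0.18
gripper_force: 0.0
clock: 1.9
position: [0.5614, -0.0355, 0.405]
ee_rot: [0.706, 3.061, 0.0]
force: [-0.0, 0.6, 0.8]
width: 0.001
gripper_force: 0.0
clock: 2.4
position: [0.5609, -0.0339, 0.4048]
ee_rot: [1.755, 2.605, 0.0]
force: [-0.3, -0.3, 0.7]
width: 0.002
gripper_force: 0.0
clock: 2.9
position: [0.5609, -0.0338, 0.4048]
ee_rot: [-2.566, -1.812, -0.0]
force: [-0.2, 0.3, 1.1]
width: 0.006
gripper_force: 0.0
clock: 3.1
position: [0.5609, -0.0337, 0.4047]
ee_rot: [2.557, 1.826, -0.0]
force: [0.4, -0.4, 0.7]
width: 0.008
gripper_force: 0.0
3.1 [-0.502  0.367  0.637  1.767 -0.243  1.087 -0.113] [ 0.56092851 -0.03367113  0.4047313 ] [[ 0.324  0.946 -0.   ]
 [ 0.946 -0.324 -0.   ]
 [-0.     0.    -1.   ]] [ 0.41850428 -0.4364488   0.66836623] 0.008450814883502567
[181.3 257.3] 0.96 [ 0.5619 -0.0349  0.076 ]
[225.1 259.4] 0.61 [ 0.5474 -0.084   0.076 ]
[301. 256.] 0.38 [ 0.5083 -0.1846  0.076 ]
```

View pics/w1.png

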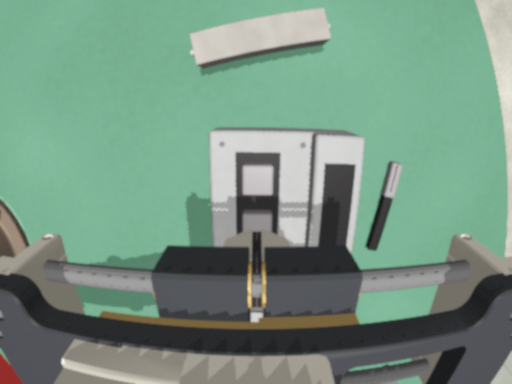

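Key 1 shows at (row 181, col 257), directly ahead of the fingertips, and its position agrees with the top view to about 1 mm. The tool's x axis runs along the row to the left. I'll descend above key 1 and take a force baseline.

```bash
cat > f.py <<'E'
from h import *
F=[]
for _ in range(4): arm.get_image("top");s=arm.observe();F.append(s["force"])
print("t",s["clock"],"pos",s["position"].round(4),"tip z",(s["position"][2]-.178).round(4),"Fz",np.array(F)[:,2].round(2),"mean",np.mean(F,0).round(2))
E
python3 -m inch '0 0 .04 0 0;0 0 .08 0 0;0 0 .12 0 0;0 0 .14 0 0;0 0 .14 0 0' >/dev/null; python3 f.py
python3 -m inch '0 0 .004 0 0;0 0 .008 0 0;0 0 .008 0 0'; python3 f.py
```

```text
t 3.95 pos [ 0.5616 -0.0341  0.2663] tip z 0.0883 Fz [-0.2   0.34  0.2   0.67] mean [0.04 0.28 0.26]
clock: 4.25
position: [0.5608, -0.0337, 0.2566]
ee_rot: [-2.56, -1.82, -0.0]
force: [0.4, 0.5, 0.6]
width: 0.001
gripper_force: 0.0
t 4.45 pos [ 0.561  -0.0339  0.2569] tip z 0.0789 Fz [-0.08  0.77 -0.2   0.29] mean [ 0.42 -0.27  0.2 ]
```

```bash
python3 -m inch '0 0 .002 0 0;0 0 .004 0 0;0 0 .004 0 0'|grep force:; python3 f.py
python3 -m inch '0 0 .001 0 0;0 0 .002 0 0;0 0 .002 0 0'|grep force:; python3 f.py
```

```text
force: [1.0, -0.3, 2.4]
gripper_force: 0.7
t 4.95 pos [ 0.561  -0.0339  0.2528] tip z 0.0748 Fz [1.28 1.83 0.82 1.15] mean [0.6  0.22 1.27]
force: [1.3, 0.4, 2.2]
gripper_force: 1.0
t 5.45 pos [ 0.561  -0.0339  0.2508] tip z 0.0728 Fz [1.73 1.84 2.3  1.69] mean [0.35 0.02 1.89]
```

Key 1 yields from 76 mm, so it is up. On to key 2, to the same depth.

```bash
python3 -m inch '0 0 -.006 0 0;0 0 -.012 0 0;-.027 0 -.012 0 0;-.055 0 -.012 0 0;-.055 0 -.012 0 0'|grep pos
python3 -m inch '0 0 .004 0 0;0 0 .008 0 0;0 0 .010 0 0;0 0 .012 0 0;0 0 .012 0 0'|grep pos; python3 f.py
```

```text
position: [0.5413, -0.0898, 0.2635]
position: [0.543, -0.085, 0.2504]
t 6.65 pos [ 0.5429 -0.0856  0.2508] tip z 0.0728 Fz [1.44 2.28 1.31 1.55] mean [0.21 1.54 1.64]
```

Key 2 is also up: 1.6 N at 73 mm. On to key 3, with a settling row before the descent.

```bash
python3 -m inch '0 0 -.006 0 0;0 0 -.012 0 0;-.027 0 -.012 0 0;-.055 0 -.012 0 0;-.055 0 -.012 0 0'|grep pos
python3 -m inch '0 0 0 0 0;0 0 0 0 0'|grep pos
python3 -m inch '0 0 .004 0 0;0 0 .008 0 0;0 0 .010 0 0;0 0 .012 0 0;0 0 .012 0 0'|grep pos; python3 f.py
```

```text
position: [0.5232, -0.1419, 0.2636]
position: [0.525, -0.137, 0.2629]
position: [0.5248, -0.1374, 0.2505]
t 8.05 pos [ 0.5248 -0.1377  0.2509] tip z 0.0729 Fz [1.78 2.91 2.01 2.76] mean [-0.13  1.15  2.37]
```

Key 3 is up (2.4 N). On to key 4.

```bash
python3 -m inch '0 0 -.006 0 0;0 0 -.012 0 0;-.027 0 -.012 0 0;-.055 0 -.012 0 0;-.055 0 -.012 0 0'|grep pos
python3 -m inch '0 0 0 0 0;0 0 0 0 0'|grep pos
python3 -m inch '0 0 .004 0 0;0 0 .008 0 0;0 0 .010 0 0;0 0 .012 0 0;0 0 .012 0 0'|grep pos; python3 f.py
```

```text
position: [0.5051, -0.1937, 0.2637]
position: [0.507, -0.189, 0.2629]
position: [0.5066, -0.1895, 0.2503]
t 9.45 pos [ 0.5067 -0.1897  0.2508] tip z 0.0728 Fz [-0.15 -0.43 -0.41  0.27] mean [ 0.17 -0.36 -0.18]
```

No contact at 73 mm, so key 4 is low. I'll feel for it lightly at 71 mm.

```bash
python3 -m inch '0 0 .001 0 0;0 0 .0016 0 0;0 0 .0016 0 0'|grep force:; python3 f.py
python3 -m inch '0 0 .0004 0 0;0 0 .0008 0 0;0 0 .0008 0 0'|grep force:; python3 f.py
```

```text
force: [-0.4, 0.1, 1.9]
gripper_force: 1.3
t 9.95 pos [ 0.5067 -0.1897  0.2492] tip z 0.0712 Fz [2.66 2.31 2.15 2.35] mean [0.18 0.26 2.37]
force: [-0.0, -0.6, 3.1]
gripper_force: 1.6
t 10.45 pos [ 0.5067 -0.1897  0.2484] tip z 0.0704 Fz [3.54 3.03 3.84 2.76] mean [-0.17  0.26  3.29]
```

Key 4 is stiff at 71 mm, so it is the latched one. I'll lift off, press it fully in, then let it rise.

```bash
python3 -m inch '0 0 -.005 0 0;0 0 -.010 0 0;0 0 -.010 0 0'|grep pos
python3 -m inch '0 0 -.003 0 0;0 0 0 0 0;0 0 .002 0 0;0 0 .0045 0 0;0 0 .0045 0 0'; python3 f.py
python3 -m inch '0 0 -.003 0 0;0 0 -.006 0 0;0 0 -.009 0 0;0 0 -.018 0 0;0 0 -.018 0 0'|grep pos; python3 f.py
```

```text
position: [0.5068, -0.1898, 0.259]
clock: 11.25
position: [0.5065, -0.1896, 0.2533]
ee_rot: [-2.56, -1.819, 0.001]
force: [-0.2, 0.9, -0.9]
width: 0.002
gripper_force: 0.0
t 11.45 pos [ 0.5067 -0.1897  0.2538] tip z 0.0758 Fz [0.69 0.11 0.78 0.21] mean [ 0.04 -0.11  0.44]
position: [0.5071, -0.19, 0.2732]
t 12.15 pos [ 0.5066 -0.1896  0.2718] tip z 0.0938 Fz [ 0.17 -0.28  0.17 -0.32] mean [-0.33 -0.27 -0.07]
```

I typed that press relative to the lifted pose, so it stayed just above the key. Repeating it from the current height, 94 mm, down to 66 mm.

```bash
python3 -m inch '0 0 .010 0 0;0 0 .018 0 0;0 0 .022 0 0;0 0 .0255 0 0;0 0 .0276 0 0'|grep -v rot
python3 -m inch '0 0 0 0 0'|grep pos; python3 f.py
python3 -m inch '0 0 -.003 0 0;0 0 -.005 0 0;0 0 -.006 0 0;0 0 -.007 0 0;0 0 -.007 0 0'|grep pos; python3 f.py
```

```text
clock: 12.65
position: [0.5062, -0.1895, 0.2439]
force: [-6.0, 3.6, 23.1]
width: 0.005
gripper_force: 11.6
position: [0.5062, -0.1896, 0.2442]
t 12.95 pos [ 0.5062 -0.1896  0.2443] tip z 0.0663 Fz [8.52 8.71 9.8  8.9 ] mean [-4.07  2.63  8.98]
position: [0.5067, -0.1898, 0.2513]
t 13.65 pos [ 0.5067 -0.1897  0.2512] tip z 0.0732 Fz [1.28 2.02 1.72 2.48] mean [-0.73  0.59  1.88]
```

The key bottomed out and now pushes up on the finger at 73 mm, so it has let go. I'll retreat and check.

```bash
python3 -m inch '0 0 -.01 0 0;0 0 -.05 0 0;0 0 -.09 0 0;0 0 -.13 0 0;0 0 -.17 0 0'|grep pos
python3 -m inch '-.04 0 0 0 0;-.08 0 0 0 0;-.12 0 0 0 0;-.16 0 0 0 0;-.16 0 0 0 0'|grep pos
python3 - <<'E'
from h import *
a=save("scene","s2");b=save("wrist","w2")
c=cv2.resize(a[120:220,130:280,::-1],(600,400),interpolation=cv2.INTER_CUBIC)
o=cv2.resize(cv2.imread("pics/s1.png")[120:220,130:280],(600,400),interpolation=cv2.INTER_CUBIC)
cv2.imwrite("pics/s2c.png",cv2.resize(np.vstack([o,c]),(450,600)))
print(arm.observe()["clock"])
E
```

```text
position: [0.5063, -0.1898, 0.4235]
position: [0.4505, -0.3463, 0.4225]
14.75
```

View pics/s2c.png

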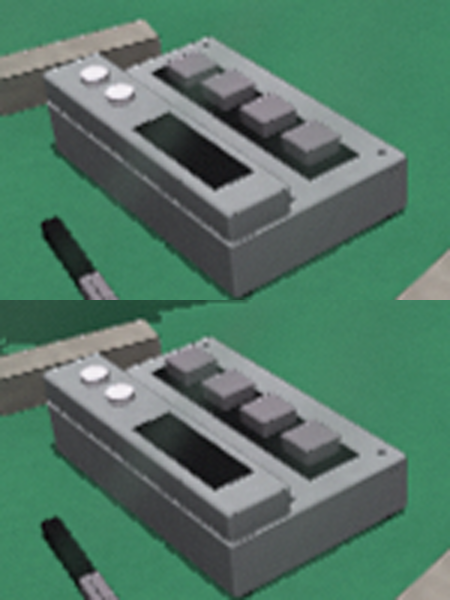

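The crop compares before (top) and after (bottom). The far key (key 4), at about (190,68) before, now stands higher at about (190,360) and level with the others. The bars and marker haven't moved.

```bash
python3 -c "
from cell import arm
print(arm.sign_off())"
```

```text
the job is handed in; nothing more can be done
None
```

I tapped all four keys from left to right; key 4 was the latched one, so I pressed it fully in and it sprang up level with the others. I've handed the job in after about 15 s of robot time.

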